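# Turn the wide slot's browning thumbwheel to darkest

### The arm

A 6-joint arm with a two-finger parallel gripper is mounted at the origin on a cart in front of the work surface, level with it; the furniture and walls round the work are solid. World frame = base frame: x ahead of the robot, y to its left, z up, the work surface at z = 0. Lengths are in m, angles in rad, forces in N, time in s.
With the tool pointing down it reaches from about 0.375 to 0.975 m from the base axis. Payload 3.8 kg.
Tool frame: the origin (TCP) lies midway between the tips of the shut fingers; the grasp point (between the pads) lies 19 mm behind it (bot.grip_point_offset is the z of the grasp point in the tool frame, in m); z points along the fingers, y is the line along which they close (so a half turn about z gives the same grasp; the last joint's range is limited). The gripper opens to 85 mm and grips with 20 to 120 N. Pads are 22 mm wide; open, the fingers measure 114 mm over their backs; the gripper's body (76 mm by 85 mm) begins 54 mm behind the grasp point. The pads swing forward as they close: fully open they stand 13 mm farther back than shut.
Start: joints at [-1.229, 0.264, 1.604, -0, 1.274, -0.037], TCP at [0.25, -0.627, 0.211] pointing down, gripper open.
Joint ranges: [-2.63, 2.63], [-0.94, 2.18], [0.31, 2.57], [-1.31, 4.45], [0, 2.66], [-2.55, 2.55]. Speed limits (rad/s): [2.57, 2.57, 3.14, 3.14, 3.14, 3.14].

### API

Orientations are given as a rotation vector (axis times angle).
In Python, from workcell import sensors, optics, order, bot gives the robot as it stands.
- The arm moves only by the tool play_rows, never from a script. Its argument "commands" is a list of rows, each a list of 6 numbers: the shift along the tool's x, y, z in cm, then the turn, a rotation vector about the tool's x, y, z in rad. In form: [[dx, dy, dz, wx, wy, wz], ...]. A call has 1 to 5 rows; each row shifts and turns the commanded pose from where the row before left it, along the tool's axes as they then stand; what a row does not reach is not made up. A row lasts 1/12 s, in which the tool goes at most 41.7 mm and 7.16 degrees, less where a joint would pass 70% of its speed; a pose out of reach is approached as far as the arm can. A call with a gripper value outside its range is refused whole. "grip" is the closure, from 0 (fully open) to 1 (shut), set as the call begins (left out, the last holds). The fingers move at their own pace and stop on an object; "force" is the grip in N (left out, the last holds). Time passes only in rows, so rows that do not move let the fingers close. It gives the time, the measured TCP pose, the force, the opening and the grip force at its end, in the units of the state.
- sensors.read_state(): the state, without advancing time (a new reading comes with each control period).
- optics.read_camera(name): name is "scene" or "side" or "wrist"; returns the picture (480x640x3 uint8, red, green, blue); there is no depth.
- optics.camera_info(name): a dict with "mtx" (3x3 intrinsics, pixels), "R" (3x3) and "t" (3): a world point X has camera coordinates R X + t. Camera axes: x right, y down, z forward; pixel columns grow to the right and rows downward; lengths in m; the calibration is good to about 2 mm. A picture is of the moment at which its call begins: read the wrist's pose just before it. camera_info takes no time and is no camera call; for the wrist camera it gives the pose at the moment of the call.
- order.finish_job(): hands the job in; it is judged then, once.
The state is a dict: "time": time; "q": joint angles; "joint_vel": joint speeds; "joint_torque": joint torques, N m; "tool_pos": TCP position; "tcp_rot": TCP orientation; "wrist_force": force on the tool from outside, world axes, zero at the start; "torque": the same for the moment, N m; "width": opening from 0.0 (shut) to 1.0 (fully open); "grip_force": force on a finger pad.
Only numpy, scipy, OpenCV 4.12 (cv2) and the standard library are available. Lean on these libraries where they do the work, as an engineer would, in place of code of your own. Each camera call takes 0.05 s, during which the arm holds its last target. There are 200 camera calls.

### The job

Set the toaster's wide slot to its darkest browning: with a fingertip, roll the thumbwheel in line with the wide slot towards the slots, all the way to its stop. Leave the narrow slot's thumbwheel as it is set.

Things in the scene. Friction and masses are not known exactly. Their poses are not given: they have to be found in the camera images.
- toaster: Metal box 270 long, 204 wide, 150 mm high, fixed; origin under its centre, x away from its two black levers, which face the robot. Two slots 150 mm long run along x in its top: one 40, one 18 mm wide, either one left. Before each slot, in line with it, a black ribbed thumbwheel (diameter 40, 16 mm wide) is sunk in the top, its upper 12 mm standing out, axle level, across the slot.
- wide_wheel (a joint): Thumbwheel of the WIDE slot, rad: 0 lightest (its one white bar 0.6 rad on the levers' side of the crest), 1.2 darkest, at the stop (bar 0.6 rad past the crest, on the slot's side). Starts at 0 to 0.3. Rolling the crest from levers to slot raises it, 1 rad for 20 mm of rim; a drag of 1 N at the rim turns it and it stays where left.
- wide_crest (a point): Fixed point at the highest point of the wide slot's thumbwheel, mid-width, 162 mm above the worktop, 12 mm above the toaster's top; axle 20 mm straight below. x: level, from the levers towards the slot (the way to roll the crest); y: along the axle; z up. The slot begins 43 mm farther along x, the toaster's near edge is 47 mm back, the other thumbwheel 94 mm off along y or -y.
- narrow_mark (a point): Middle of the white bar on the rim of the NARROW slot's thumbwheel (same size, leave it as set); it moves with that wheel on a 20 mm radius round the axle.

How it is judged:
At the end, for the whole second after the job is handed in: The wide slot's thumbwheel stands within 10 degrees (0.17 rad) of its darkest stop and the narrow slot's thumbwheel is still within 3 mm of rim travel (about 9 degrees) of where it was set (value of joint wide_wheel above 1.03 rad and distance of narrow_mark from where it was at the start of the episode below 0.003 m); the robot touches nothing.
It fails at once if the narrow slot's thumbwheel is turned by more than 3 mm of rim travel (about 9 degrees) (distance of narrow_mark from where it was at the start of the episode above 0.003 m).
It also fails if it takes over 40 s, if anything falls off the work surface, if the arm or the gripper's body presses on something with over 40 N, if the wrist force passes 120 N, or if a joint passes its speed limit or range.

## Working session

There is one attempt and no reset: what is moved stays moved. The work goes in short steps, Python scripts to look and compute and a tool call to move; the robot and the scene stay as the last step left them, time stands still between calls to the robot, and variables do not carry over. Pictures are saved under pics/ and viewed, at most 10 in all, crops included, and the job is handed in when it is done.

Besides the shell and the picture viewer there is one more tool, called after "Emit:" by a JSON object that holds its "fn" and its "kwargs", one argument or row to a line. play_rows: Moves the arm, as the interface text tells. Its arguments: {"type":"object","properties":{"commands":{"type":"array","items":{"type":"array","items":{"type":"number"}}},"grip":{"type":"number"},"force":{"type":"number"}},"required":["commands"]}

```bash
mkdir -p pics; ls; python3 - <<'E'
from workcell import sensors, optics, order, bot
import cv2
for n in ["scene","side"]:
    cv2.imwrite(f"pics/{n}0.png",optics.read_camera(n)[:,:,::-1])
s=sensors.read_state();print(s)
E
```

```text
pics
{'time': 0.1, 'q': array([-1.22889915e+00,  2.64672894e-01,  1.60528581e+00,  9.30962391e-07,
        1.27369679e+00, -3.69030832e-02]), 'joint_vel': array([-9.35515157e-05, -8.65664980e-04, -4.47246437e-03, -5.50512685e-05,
        6.09376810e-04, -3.55086413e-04]), 'joint_torque': array([ 1.06956653e-03, -5.16707540e+01, -3.68590200e+01, -6.50418770e-05,
        6.29025250e-03,  6.86671626e-06]), 'tool_pos': array([ 0.24937262, -0.62646675,  0.20966376]), 'tcp_rot': array([-3.08341012e+00, -5.91082655e-01,  4.90523943e-04]), 'wrist_force': array([-0.23036128,  0.29647576,  0.47924426]), 'torque': array([-0.00348518, -0.01307646,  0.00098131]), 'grip_force': 0.0, 'width': 0.9971952474709593}
```

View pics/scene0.png

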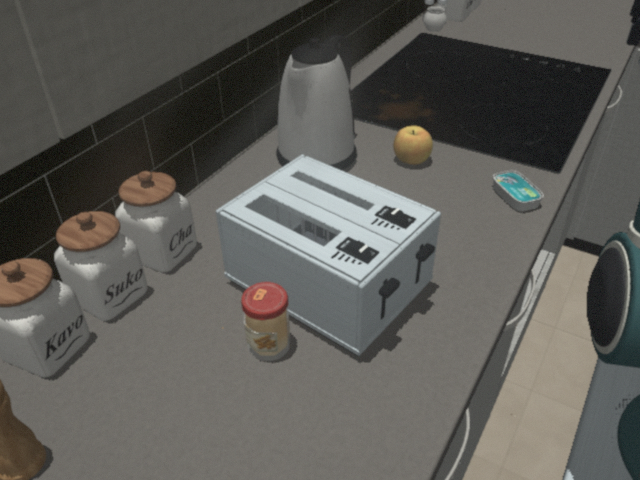

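View pics/side0.png

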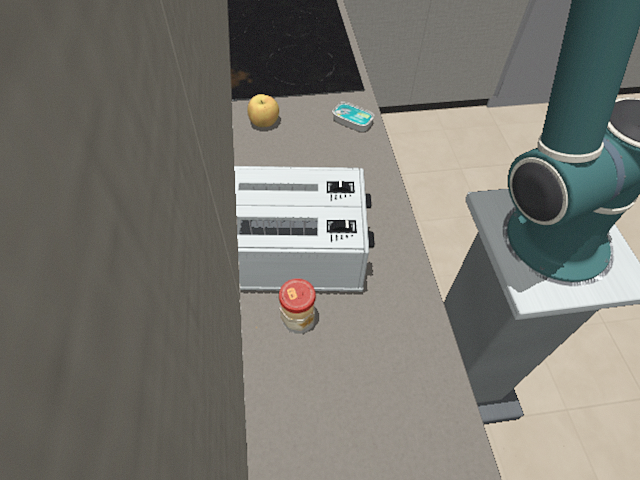

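The scene picture shows the toaster with its wide slot on the jar's side (wheel near (355,250)) and the narrow wheel near (395,218). The side picture shows the same wheels near (341,227) and (341,187). Next I enlarge both.

```bash
python3 - <<'E'
import cv2,numpy as np
a=cv2.imread("pics/scene0.png")[150:300,210:450]
b=cv2.imread("pics/side0.png")[155:300,230:385]
cv2.imwrite("pics/c1.png",cv2.resize(a,None,fx=3.3333,fy=3.3333,interpolation=cv2.INTER_CUBIC))
cv2.imwrite("pics/c2.png",cv2.resize(b,None,fx=4,fy=4,interpolation=cv2.INTER_CUBIC))
E
```

```text
(no output)
```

View pics/c1.png

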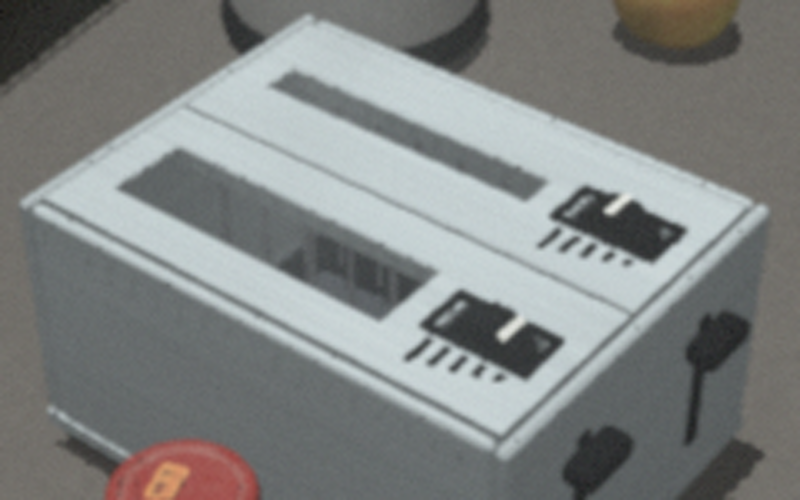

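View pics/c2.png

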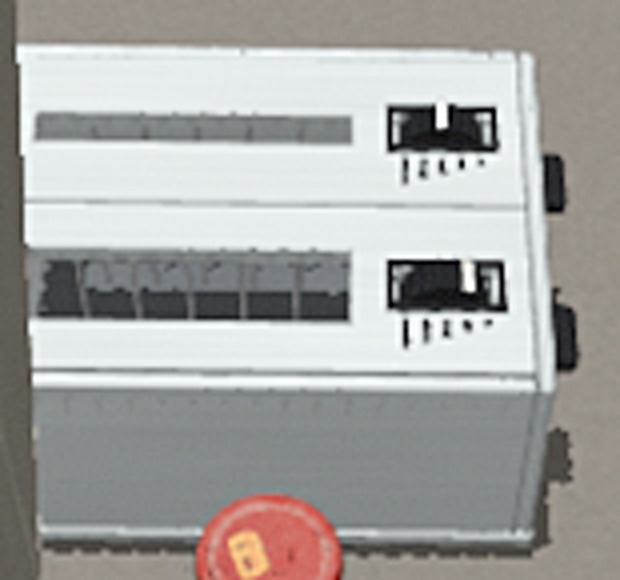

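The scene crop shows both slots' corners clearly. The wide slot runs (118,187), (178,150), (438,270), (382,320) and the narrow one (270,87), (292,70), (547,182), (528,200). The side crop gives the slots' near ends at x≈352. The wide wheel's bar is on the levers' side of the crest. I fit the pose from these points.

```bash
cat > fit.py <<'E'
from workcell import sensors, optics, bot
import numpy as np
from scipy.optimize import least_squares
from scipy.spatial.transform import Rotation as Ro
def proj(n,X,c=None):
    c=c or optics.camera_info(n); p=(np.asarray(c["R"])@np.atleast_2d(X).T).T+np.ravel(c["t"]); p=p@np.asarray(c["mtx"]).T
    return p[:,:2]/p[:,2:]
def world(th,P):
    c,s=np.cos(th[2]),np.sin(th[2]); P=np.atleast_2d(P)
    return np.c_[th[0]+c*P[:,0]-s*P[:,1],th[1]+s*P[:,0]+c*P[:,1],P[:,2]]
E
python3 - <<'E'
from fit import *
M1=[(.105,.067,118,187),(.105,.027,178,150),(-.045,.027,438,270),(-.045,.067,382,320),(.105,-.038,270,87),(.105,-.056,292,70),(-.045,-.056,547,182),(-.045,-.038,528,200)]
M2=[(-.045,-.056,352,115),(-.045,-.038,352,142),(.105,-.056,37,112),(.105,-.038,36,139),(-.045,.027,351,251),(-.045,.067,351,320)]
M1=np.array(M1);M2=np.array(M2)
u1=M1[:,2:]/(800/240)+[210,150]; u2=M2[:,2:]/4+[230,155]
P=lambda M:np.c_[M[:,:2],np.full(len(M),.15)]
def res(th,k=3):
    r=[]
    if k&1:r.append(proj("scene",world(th,P(M1)))-u1)
    if k&2:r.append(proj("side",world(th,P(M2)))-u2)
    return np.vstack(r).ravel()
for k in(1,2,3):
    f=least_squares(res,[.6,0,0],args=(k,)); print(k,f.x.round(4),f.cost); 
print(f.fun.reshape(-1,2).round(1).tolist())
th=f.x
crest=world(th,[-.088,.047,.162])[0]; print("crest",crest, "narrow",world(th,[-.088,-.047,.162])[0])
for n in("scene","side"):
    print(n,proj(n,world(th,[[-.088,.047,.162],[-.088,-.047,.162],[-.135,.102,.15],[-.135,-.102,.15]])).round(1).tolist())
s=sensors.read_state(); R=Ro.from_rotvec(s["tcp_rot"]).as_matrix(); print(R.round(3))
E
```

```text
1 [ 0.5652 -0.0403 -0.1379] 1.1836280182444576
2 [ 0.5675 -0.0398 -0.1378] 0.26846429695027013
3 [ 0.5661 -0.0405 -0.1373] 4.299403666495223
[[-0.6, 0.5], [-0.5, -0.7], [-0.2, 0.3], [-0.7, -0.3], [-0.7, -0.4], [-0.0, -0.2], [0.1, -0.7], [-1.0, -0.4], [0.6, -0.5], [0.6, -0.2], [1.0, -0.5], [0.3, -0.2], [0.8, -0.6], [0.8, -0.1]]
crest [0.48533188 0.01813817 0.162     ] narrow [ 0.47246682 -0.0749773   0.162     ]
scene [[358.0, 243.8], [395.7, 210.7], [362.7, 287.3], [442.2, 211.1]]
side [[343.0, 222.0], [341.5, 182.7], [370.9, 251.8], [364.1, 166.5]]
[[ 0.929  0.37  -0.001]
 [ 0.37  -0.929  0.002]
 [ 0.    -0.002 -1.   ]]
```

The two cameras agree to about 2 mm, giving a crest at about (0.486, 0.018, 0.162) and a yaw of -0.137. I shut the gripper and turn the tool so its x lies along the rolling direction.

Emit:
{"fn": "play_rows", "kwargs": {
  "commands": [
    [0, 0, -0.5, 0, 0, 0.103],
    [0, 0, -0.5, 0, 0, 0.103],
    [0, 0, -0.5, 0, 0, 0.103],
    [0, 0, -0.5, 0, 0, 0.103],
    [0, 0, -0.5, 0, 0, 0.104]
  ],
  "grip": 1,
  "force": 60
}}

```text
time: 0.52
tool_pos: [0.2495, -0.6267, 0.2353]
tcp_rot: [-3.132, 0.223, 0.001]
wrist_force: [0.7, -0.0, 0.4]
width: 0.301
grip_force: 0.0
```

```bash
cat > rel.py <<'E'
from fit import *
C=np.array([.486,.018,.162]); yaw=-.137
ux=np.array([np.cos(yaw),np.sin(yaw),0]);uy=np.array([-np.sin(yaw),np.cos(yaw),0])
s=sensors.read_state(); R=Ro.from_rotvec(s["tcp_rot"]).as_matrix()
d=C-s["tool_pos"]
print("t",s["time"],"tool->crest in tool axes cm",(R.T@d*100).round(2),"tool rel crest mm (x,y,z)",(np.array([-d@ux,-d@uy,-d[2]])*1e3).round(1),"F",s["wrist_force"].round(2),"w",round(s["width"],3))
print("tool x yaw",np.arctan2(R[1,0],R[0,0]).round(4),"zax",R[:,2].round(4))
E
python3 rel.py
```

```text
t 0.5167 tool->crest in tool axes cm [ 14.27 -67.17   7.4 ] tool rel crest mm (x,y,z) [-146.3 -671.    73.3] F [ 0.68 -0.02  0.35] w 0.301
tool x yaw -0.1423 zax [-5.0e-04  1.3e-03 -1.0e+00]
```

Emit:
{"fn": "play_rows", "kwargs": {
  "commands": [
    [0.67, -3.36, 0, 0, 0, 0],
    [0.67, -3.36, 0, 0, 0, 0],
    [0.67, -3.36, 0, 0, 0, 0],
    [0.67, -3.36, 0, 0, 0, 0],
    [0.67, -3.36, 0, 0, 0, 0]
  ]
}}

```text
time: 0.93
tool_pos: [0.3058, -0.4635, 0.2351]
tcp_rot: [-3.133, 0.216, 0.001]
wrist_force: [1.3, -0.2, -0.2]
width: -0.001
grip_force: 0.0
```

Emit:
{"fn": "play_rows", "kwargs": {
  "commands": [
    [0.67, -3.36, 0, 0, 0, 0],
    [0.67, -3.36, 0, 0, 0, 0],
    [0.67, -3.36, 0, 0, 0, 0],
    [0.67, -3.36, 0, 0, 0, 0],
    [0.67, -3.36, 0, 0, 0, 0]
  ]
}}

```text
time: 1.35
tool_pos: [0.3618, -0.3016, 0.2354]
tcp_rot: [-3.134, 0.216, 0.001]
wrist_force: [0.4, -0.7, -0.5]
width: 0.002
grip_force: 0.0
```

Emit:
{"fn": "play_rows", "kwargs": {
  "commands": [
    [0.67, -3.36, 0, 0, 0, 0],
    [0.67, -3.36, 0, 0, 0, 0],
    [0.67, -3.36, 0, 0, 0, 0],
    [0.67, -3.36, 0, 0, 0, 0],
    [0.67, -3.36, 0, 0, 0, 0]
  ]
}}

```text
time: 1.77
tool_pos: [0.418, -0.1399, 0.2356]
tcp_rot: [-3.134, 0.216, 0.0]
wrist_force: [1.2, 0.1, -0.3]
width: 0.002
grip_force: 0.0
```

Emit:
{"fn": "play_rows", "kwargs": {
  "commands": [
    [0.67, -3.36, 0, 0, 0, 0],
    [0.67, -3.36, 0, 0, 0, 0],
    [0.67, -3.36, 0, 0, 0, 0],
    [0.67, -3.36, 0, 0, 0, 0],
    [0.67, -3.36, 0, 0, 0, 0]
  ]
}}

```text
time: 2.18
tool_pos: [0.4741, 0.0219, 0.2356]
tcp_rot: [3.134, -0.215, -0.001]
wrist_force: [1.1, -0.1, -0.2]
width: -0.001
grip_force: 0.0
```

Emit:
{"fn": "play_rows", "kwargs": {
  "commands": [
    [0, 0, 1, 0, 0, 0],
    [0, 0, 1, 0, 0, 0],
    [0, 0, 1, 0, 0, 0],
    [0, 0, 0, 0, 0, 0],
    [0, 0, 0, 0, 0, 0]
  ]
}}

```text
time: 2.6
tool_pos: [0.4728, 0.019, 0.2043]
tcp_rot: [3.134, -0.218, -0.005]
wrist_force: [0.2, -0.2, 0.7]
width: 0.002
grip_force: 0.0
```

```bash
python3 rel.py; python3 - <<'E'
from fit import *
import cv2
o=[]
for n in("scene","side"):
    c=proj(n,[.486,.018,.175])[0].astype(int); im=optics.read_camera(n)[:,:,::-1]
    x,y=max(0,min(c[0]-50,540)),max(0,c[1]-75); o.append(cv2.resize(im[y:y+150,x:x+100],(400,600),interpolation=cv2.INTER_CUBIC)); print(n,x,y)
cv2.imwrite("pics/d1.png",np.hstack(o))
cv2.imwrite("pics/w1.png",optics.read_camera("wrist")[:,:,::-1])
print(proj("wrist",[[.486,.018,.162],[.473,-.075,.162]]))
E
```

```text
t 2.6 tool->crest in tool axes cm [ 1.33 -0.08  4.23] tool rel crest mm (x,y,z) [-13.2  -0.8  42.3] F [ 0.22 -0.16  0.65] w 0.002
tool x yaw -0.139 zax [-3.2e-03 -3.0e-04 -1.0e+00]
scene 307 161
side 293 142
[[317.96465409 241.3856457 ]
 [471.67297731 241.50628419]]
```

View pics/d1.png

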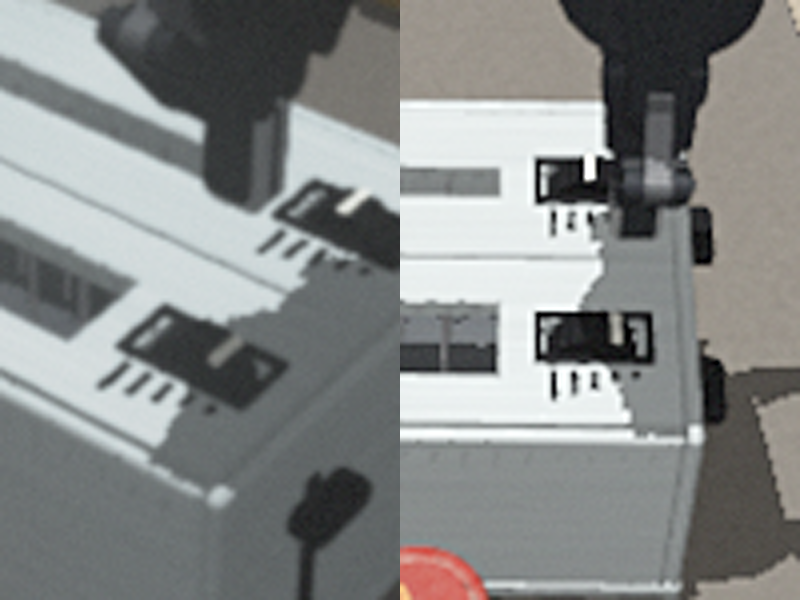

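View pics/w1.png

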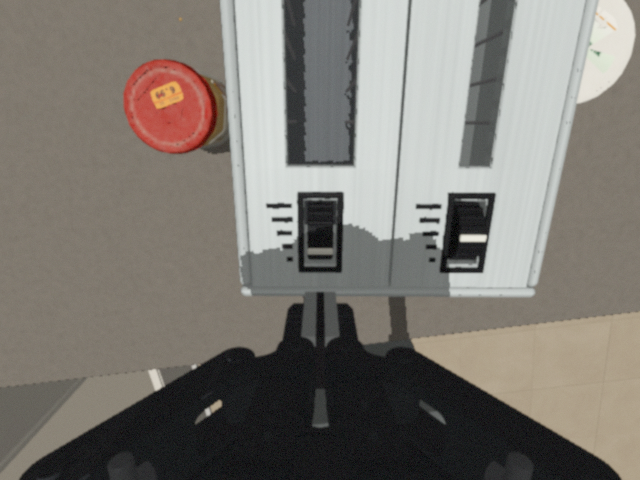

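The wrist view shows the wide wheel's recess at about (299-343, 192-272), with its bar on the lever side at row 252. The slots' near ends are at row ~166. I check these against the model.

```bash
python3 - <<'E'
from fit import *
th=[.5661,-.0405,-.1373]
P=world(th,[[-.045,.067,.15],[-.045,.027,.15],[-.045,-.038,.15],[-.045,-.056,.15]])
U=np.array([[286,165],[354,166],[460,167],[491,168]])
print(proj("wrist",P).round(1).tolist())
f=least_squares(lambda t:(proj("wrist",world(t,np.array([[-.045,.067,.15],[-.045,.027,.15],[-.045,-.038,.15],[-.045,-.056,.15]])))-U).ravel(),th);print(f.x,f.cost)
print(world(f.x,[-.088,.047,.162]))
c=optics.camera_info("wrist");print(np.asarray(c["R"]).round(3),-np.asarray(c["R"]).T@np.ravel(c["t"]))
E
```

```text
[[284.8, 168.8], [350.9, 168.7], [458.3, 168.7], [488.0, 168.6]]
[ 0.56714589 -0.04259987 -0.1511815 ] 1.2748463109312158
[[0.48722813 0.01711739 0.162     ]]
[[-0.138 -0.99   0.   ]
 [-0.94   0.131  0.315]
 [-0.312  0.043 -0.949]] [0.55494484 0.00724522 0.36756769]
```

The wrist view agrees with the model to within 2 mm. I lower to just above the crest.

Emit:
{"fn": "play_rows", "kwargs": {
  "commands": [
    [0.2, 0, 1.2, 0, 0, 0],
    [0.2, 0, 1.2, 0, 0, 0],
    [0, 0, 1.2, 0, 0, 0],
    [0, 0, 0.3, 0, 0, 0],
    [0, 0, 0, 0, 0, 0]
  ]
}}

```text
time: 3.17
tool_pos: [0.4765, 0.0197, 0.1644]
tcp_rot: [3.134, -0.215, -0.007]
wrist_force: [-0.1, -0.7, -0.2]
width: -0.001
grip_force: 0.0
```

Emit:
{"fn": "play_rows", "kwargs": {
  "commands": [
    [0, 0, 0.15, 0, 0, 0],
    [0, 0, 0.1, 0, 0, 0],
    [0, 0, 0.1, 0, 0, 0],
    [0, 0, 0, 0, 0, 0],
    [0, 0, 0, 0, 0, 0]
  ]
}}

```text
time: 3.58
tool_pos: [0.4785, 0.0197, 0.1637]
tcp_rot: [-3.134, 0.215, -0.001]
wrist_force: [0.0, -0.1, -0.7]
width: -0.003
grip_force: 0.0
```

```bash
python3 rel.py
```

```text
t 3.5833 tool->crest in tool axes cm [0.77 0.07 0.17] tool rel crest mm (x,y,z) [-7.7  0.7  1.7] F [ 0.   -0.13 -0.7 ] w -0.003
tool x yaw -0.1371 zax [ 7.e-04 -0.e+00 -1.e+00]
```

Emit:
{"fn": "play_rows", "kwargs": {
  "commands": [
    [0, 0, 0.1, 0, 0, 0],
    [0, 0, 0.05, 0, 0, 0],
    [0, 0, 0, 0, 0, 0],
    [0, 0, 0, 0, 0, 0]
  ]
}}

```text
time: 3.92
tool_pos: [0.4782, 0.0197, 0.1619]
tcp_rot: [3.134, -0.215, -0.0]
wrist_force: [0.6, -0.2, 0.2]
width: -0.001
grip_force: 0.0
```

Emit:
{"fn": "play_rows", "kwargs": {
  "commands": [
    [0, 0, 0.05, 0, 0, 0],
    [0, 0, 0, 0, 0, 0],
    [0, 0, 0, 0, 0, 0]
  ]
}}

```text
time: 4.17
tool_pos: [0.4782, 0.0197, 0.1613]
tcp_rot: [-3.134, 0.215, 0.0]
wrist_force: [-0.5, -0.8, -0.3]
width: 0.001
grip_force: 0.0
```

Emit:
{"fn": "play_rows", "kwargs": {
  "commands": [
    [0, 0, 0.05, 0, 0, 0],
    [0, 0, 0, 0, 0, 0],
    [0, 0, 0, 0, 0, 0]
  ]
}}

```text
time: 4.42
tool_pos: [0.4782, 0.0197, 0.1608]
tcp_rot: [-3.134, 0.215, 0.0]
wrist_force: [0.2, 0.1, 0.3]
width: 0.002
grip_force: 0.0
```

Emit:
{"fn": "play_rows", "kwargs": {
  "commands": [
    [0, 0, 0.05, 0, 0, 0],
    [0, 0, 0, 0, 0, 0],
    [0, 0, 0, 0, 0, 0]
  ]
}}

```text
time: 4.67
tool_pos: [0.4782, 0.0197, 0.1603]
tcp_rot: [-3.134, 0.215, 0.0]
wrist_force: [-0.3, -0.7, -0.4]
width: -0.003
grip_force: 0.0
```

Emit:
{"fn": "play_rows", "kwargs": {
  "commands": [
    [0, 0, 0.05, 0, 0, 0],
    [0, 0, 0, 0, 0, 0],
    [0, 0, 0, 0, 0, 0]
  ]
}}

```text
time: 4.92
tool_pos: [0.4782, 0.0197, 0.1598]
tcp_rot: [-3.134, 0.215, 0.0]
wrist_force: [-0.6, 0.1, 0.6]
width: 0.001
grip_force: 0.0
```

Emit:
{"fn": "play_rows", "kwargs": {
  "commands": [
    [0, 0, 0.05, 0, 0, 0],
    [0, 0, 0, 0, 0, 0],
    [0, 0, 0, 0, 0, 0]
  ]
}}

```text
time: 5.17
tool_pos: [0.4782, 0.0197, 0.1593]
tcp_rot: [-3.134, 0.215, 0.0]
wrist_force: [0.5, 0.0, 0.6]
width: 0.004
grip_force: 0.0
```

```bash
python3 - <<'E'
from fit import *
import cv2
o=[]
for n in("scene","side"):
    c=proj(n,[.486,.018,.165])[0].astype(int); im=optics.read_camera(n)[:,:,::-1]
    x,y=c[0]-33,c[1]-50; o.append(cv2.resize(im[y:y+100,x:x+66],(396,600),interpolation=cv2.INTER_CUBIC)); print(n,x,y)
w=optics.read_camera("wrist")[:,:,::-1]
cv2.imwrite("pics/d2.png",np.hstack(o)); cv2.imwrite("pics/w2.png",cv2.resize(w[150:350,220:420],(600,600)))
s=sensors.read_state()
for n in("scene","side"):print(n,proj(n,[s["tool_pos"],[.4865,.0175,.162]]))
E
```

```text
scene 324 191
side 309 170
scene [[362.05660205 247.53624983]
 [357.43765381 243.23154823]]
side [[346.98765417 223.1908568 ]
 [342.27778646 221.79130677]]
```

View pics/d2.png

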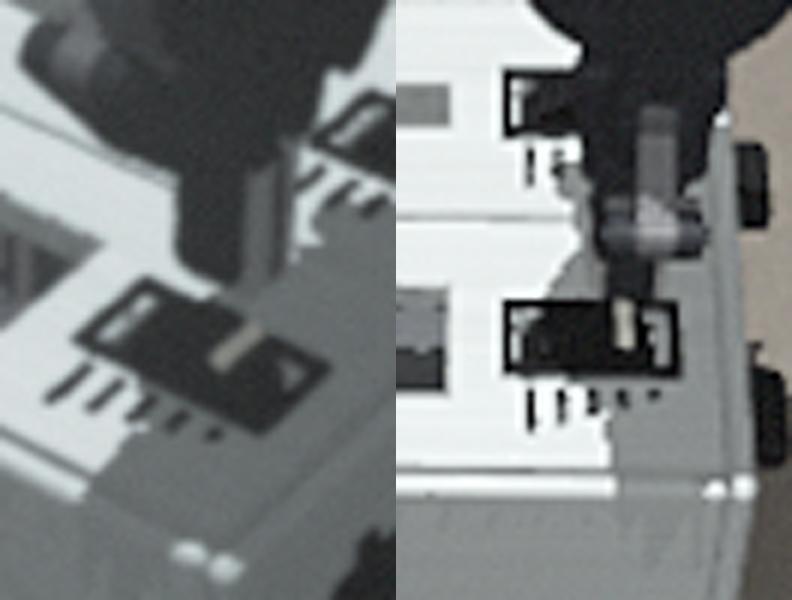

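The scene crop shows the fingertip ending at about (245,285) in crop pixels, which looks higher than the TCP projects, and clear of the wheel. I view the wrist crop to settle it.

View pics/w2.png

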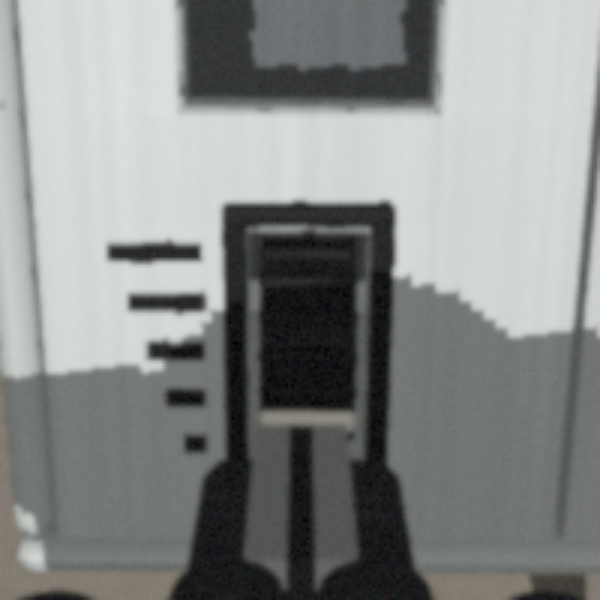

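```bash
python3 - <<'E'
from fit import *
s=sensors.read_state(); t=s["tool_pos"]
f=least_squares(lambda X:np.r_[proj("scene",X)[0]-[365,238.5],proj("side",X)[0]-[348.3,219.2]],t)
print(f.x,f.x-t,f.fun)
print((proj("wrist",[t,t+[0,0,.02],[.4865,.0175,.162]])-[220,150])*3)
E
```

```text
[0.47601616 0.01875275 0.17375367] [-0.00223784 -0.00091589  0.01435988] [-0.78310926  0.95692526  0.37269196 -1.57691547]
[[294.9322067  424.76302327]
 [294.37488447 485.64441082]
 [301.11214168 385.15769074]]
```

Triangulation puts the visible tip about 14 mm above the reported TCP, and the force is still zero. I keep descending in small steps and watch the force.

Emit:
{"fn": "play_rows", "kwargs": {
  "commands": [
    [0, 0, 0.1, 0, 0, 0],
    [0, 0, 0.1, 0, 0, 0],
    [0, 0, 0, 0, 0, 0]
  ]
}}

```text
time: 5.57
tool_pos: [0.478, 0.0197, 0.1571]
tcp_rot: [3.134, -0.215, -0.001]
wrist_force: [0.5, 0.3, -0.7]
width: 0.001
grip_force: 0.0
```

Emit:
{"fn": "play_rows", "kwargs": {
  "commands": [
    [0, 0, 0.1, 0, 0, 0],
    [0, 0, 0.1, 0, 0, 0],
    [0, 0, 0, 0, 0, 0]
  ]
}}

```text
time: 5.82
tool_pos: [0.478, 0.0197, 0.1551]
tcp_rot: [3.134, -0.215, -0.001]
wrist_force: [-0.3, -0.3, -0.2]
width: 0.0
grip_force: 0.0
```

Emit:
{"fn": "play_rows", "kwargs": {
  "commands": [
    [0, 0, 0.1, 0, 0, 0],
    [0, 0, 0.1, 0, 0, 0],
    [0, 0, 0, 0, 0, 0]
  ]
}}

```text
time: 6.07
tool_pos: [0.4781, 0.0197, 0.1531]
tcp_rot: [-3.134, 0.215, 0.001]
wrist_force: [-0.4, -1.1, 0.0]
width: 0.001
grip_force: 0.0
```

Emit:
{"fn": "play_rows", "kwargs": {
  "commands": [
    [0, 0, 0.1, 0, 0, 0],
    [0, 0, 0.1, 0, 0, 0],
    [0, 0, 0, 0, 0, 0]
  ]
}}

```text
time: 6.32
tool_pos: [0.4781, 0.0197, 0.1512]
tcp_rot: [3.134, -0.215, -0.001]
wrist_force: [0.1, -0.4, -0.2]
width: 0.001
grip_force: 0.0
```

Emit:
{"fn": "play_rows", "kwargs": {
  "commands": [
    [0, 0, 0.1, 0, 0, 0],
    [0, 0, 0.1, 0, 0, 0],
    [0, 0, 0, 0, 0, 0]
  ]
}}

```text
time: 6.57
tool_pos: [0.4781, 0.0197, 0.1491]
tcp_rot: [3.134, -0.215, -0.001]
wrist_force: [0.8, 0.2, -0.0]
width: 0.001
grip_force: 0.0
```

Emit:
{"fn": "play_rows", "kwargs": {
  "commands": [
    [0, 0, 0.05, 0, 0, 0],
    [0, 0, 0.05, 0, 0, 0],
    [0, 0, 0, 0, 0, 0]
  ]
}}

```text
time: 6.82
tool_pos: [0.4782, 0.0197, 0.1483]
tcp_rot: [3.134, -0.215, -0.0]
wrist_force: [0.1, -0.0, 0.1]
width: -0.001
grip_force: 0.0
```

```bash
python3 - <<'E'
from fit import *
import cv2
o=[]
for n in("scene","side"):
    c=proj(n,[.486,.018,.165])[0].astype(int); im=optics.read_camera(n)[:,:,::-1]
    x,y=c[0]-33,c[1]-50; o.append(cv2.resize(im[y:y+100,x:x+66],(396,600),interpolation=cv2.INTER_CUBIC))
I=np.hstack(o).astype(float); I=(255*(np.clip(I,0,255)/255)**.5).astype(np.uint8)
cv2.imwrite("pics/d3.png",I)
E
```

```text
(no output)
```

View pics/d3.png

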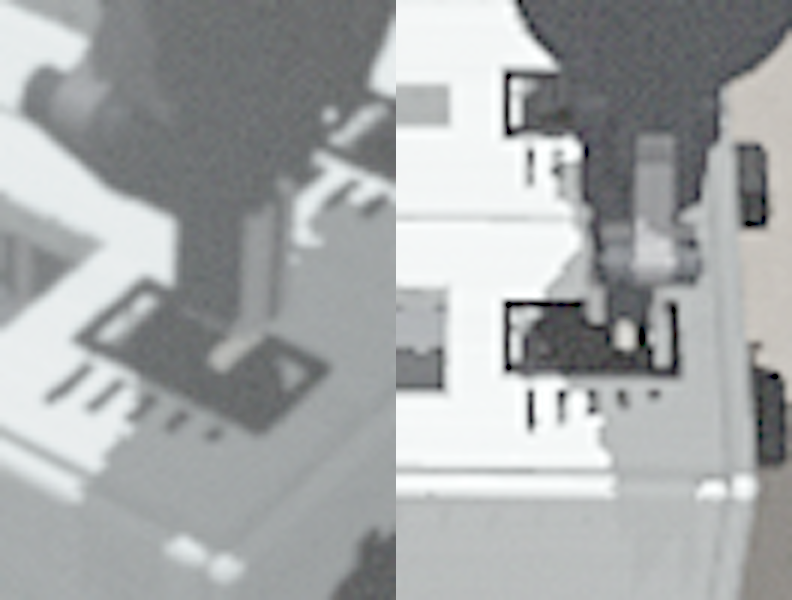

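The tip now covers the upper end of the bar, so it hangs just above the wheel, and the true tip is about 13 mm above the reported TCP. The wheel has not moved. I continue down gently.

Emit:
{"fn": "play_rows", "kwargs": {
  "commands": [
    [0, 0, 0.1, 0, 0, 0],
    [0, 0, 0, 0, 0, 0],
    [0, 0, 0, 0, 0, 0]
  ]
}}

```text
time: 7.17
tool_pos: [0.4782, 0.0197, 0.1473]
tcp_rot: [3.134, -0.215, -0.0]
wrist_force: [0.0, 0.1, 0.4]
width: -0.005
grip_force: 0.0
```

Emit:
{"fn": "play_rows", "kwargs": {
  "commands": [
    [0, 0, 0.1, 0, 0, 0],
    [0, 0, 0, 0, 0, 0],
    [0, 0, 0, 0, 0, 0]
  ]
}}

```text
time: 7.42
tool_pos: [0.4781, 0.0197, 0.1463]
tcp_rot: [3.134, -0.215, -0.0]
wrist_force: [0.6, 0.0, 0.1]
width: 0.002
grip_force: 0.0
```

Emit:
{"fn": "play_rows", "kwargs": {
  "commands": [
    [0, 0, 0.1, 0, 0, 0],
    [0, 0, 0, 0, 0, 0],
    [0, 0, 0, 0, 0, 0]
  ]
}}

```text
time: 7.67
tool_pos: [0.4781, 0.0196, 0.1453]
tcp_rot: [3.134, -0.215, -0.0]
wrist_force: [-0.3, 0.8, 0.2]
width: -0.004
grip_force: 0.0
```

Emit:
{"fn": "play_rows", "kwargs": {
  "commands": [
    [0, 0, 0.1, 0, 0, 0],
    [0, 0, 0, 0, 0, 0],
    [0, 0, 0, 0, 0, 0]
  ]
}}

```text
time: 7.92
tool_pos: [0.4782, 0.0197, 0.1443]
tcp_rot: [3.134, -0.215, -0.0]
wrist_force: [-0.6, -0.3, -0.1]
width: 0.003
grip_force: 0.0
```

Emit:
{"fn": "play_rows", "kwargs": {
  "commands": [
    [0, 0, 0.1, 0, 0, 0],
    [0, 0, 0, 0, 0, 0],
    [0, 0, 0, 0, 0, 0]
  ]
}}

```text
time: 8.17
tool_pos: [0.4781, 0.0197, 0.1433]
tcp_rot: [3.134, -0.215, -0.0]
wrist_force: [-0.6, 1.0, 0.3]
width: -0.0
grip_force: 0.0
```

```bash
python3 - <<'E'
from fit import *
import cv2
s=sensors.read_state();print(s["tool_pos"],s["wrist_force"],s["joint_torque"].round(2),s["torque"].round(3))
o=[]
for n in("scene","side"):
    c=proj(n,[.486,.018,.165])[0].astype(int); im=optics.read_camera(n)[:,:,::-1]
    x,y=c[0]-25,c[1]-25; o.append(cv2.resize(im[y:y+75,x:x+50],(400,600),interpolation=cv2.INTER_CUBIC)); print(x,y)
I=np.hstack(o).astype(float); I=(255*(np.clip(I,0,255)/255)**.4).astype(np.uint8)
cv2.imwrite("pics/d4.png",I)
E
```

```text
[0.47812858 0.01967381 0.14325763] [-0.59585876  0.96017597  0.34171708] [ -0.   -31.24 -34.46   0.    -0.    -0.  ] [-0.059  0.056  0.009]
332 216
317 195
```

Emit:
{"fn": "play_rows", "kwargs": {
  "commands": [
    [0, 0, 0.1, 0, 0, 0],
    [0, 0, 0, 0, 0, 0],
    [0, 0, 0, 0, 0, 0]
  ]
}}

```text
time: 8.52
tool_pos: [0.4782, 0.0197, 0.1423]
tcp_rot: [-3.134, 0.215, 0.0]
wrist_force: [-0.3, -0.4, -0.3]
width: 0.003
grip_force: 0.0
```

Emit:
{"fn": "play_rows", "kwargs": {
  "commands": [
    [0, 0, 0.1, 0, 0, 0],
    [0, 0, 0, 0, 0, 0],
    [0, 0, 0, 0, 0, 0]
  ]
}}

```text
time: 8.77
tool_pos: [0.4782, 0.0197, 0.1414]
tcp_rot: [-3.134, 0.215, 0.0]
wrist_force: [-0.8, 0.0, -0.3]
width: 0.0
grip_force: 0.0
```

```bash
python3 - <<'E'
from fit import *
import cv2
s=sensors.read_state();print(s["tool_pos"],s["wrist_force"],s["joint_torque"].round(2))
o=[]
for n in("scene","side"):
    c=proj(n,[.486,.018,.165])[0].astype(int); im=optics.read_camera(n)[:,:,::-1]
    x,y=c[0]-25,c[1]-25; o.append(cv2.resize(im[y:y+50,x:x+50],(400,400),interpolation=cv2.INTER_CUBIC)); print(x,y)
w=optics.read_camera("wrist")[:,:,::-1]
w=cv2.resize(w[200:300,260:380],(240,200),interpolation=cv2.INTER_CUBIC); I=np.hstack(o); J=np.zeros((200,800,3),np.uint8); J[:,:240]=w
old=cv2.imread("pics/d2.png")
J[:,300:432]=cv2.resize(old[:,:396],(132,200)); J[:,450:582]=cv2.resize(old[:,396:],(132,200))
I=np.vstack([I,J]).astype(float); I=(255*(np.clip(I,0,255)/255)**.4).astype(np.uint8)
cv2.imwrite("pics/d5.png",I)
print(proj("wrist",[.4865,.0175,.162]))
E
```

```text
[0.47822034 0.01967533 0.14137862] [-0.76848667  0.02456732 -0.31017909] [-0.000e+00 -3.128e+01 -3.441e+01  0.000e+00 -1.000e-02  0.000e+00]
332 216
317 195
[[320.41802845 295.55868584]]
```

View pics/d5.png

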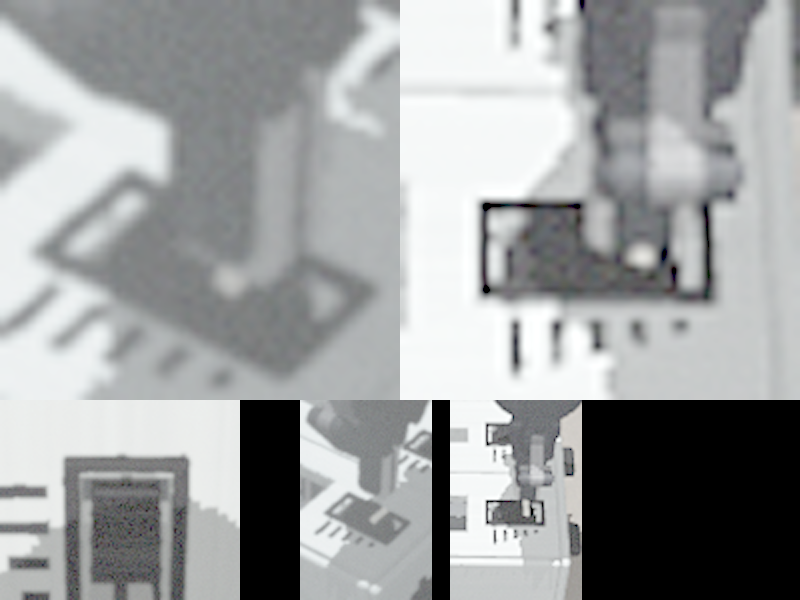

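The tip now covers most of the bar, still without contact, so it sits lower on the lever-side flank of the wheel. I raise it, centre over the crest and feel down from there.

Emit:
{"fn": "play_rows", "kwargs": {
  "commands": [
    [0, 0, -0.6, 0, 0, 0],
    [0, 0, -0.6, 0, 0, 0],
    [0.4, 0, 0, 0, 0, 0],
    [0.4, 0, 0, 0, 0, 0],
    [0, 0, 0, 0, 0, 0]
  ]
}}

```text
time: 9.33
tool_pos: [0.4874, 0.0184, 0.1539]
tcp_rot: [-3.134, 0.215, -0.002]
wrist_force: [-0.2, -0.0, 0.3]
width: 0.0
grip_force: 0.0
```

Emit:
{"fn": "play_rows", "kwargs": {
  "commands": [
    [0, 0, 0.1, 0, 0, 0],
    [0, 0, 0.1, 0, 0, 0],
    [0, 0, 0, 0, 0, 0]
  ]
}}

```text
time: 9.58
tool_pos: [0.4856, 0.0186, 0.1507]
tcp_rot: [3.134, -0.215, -0.002]
wrist_force: [0.2, -1.0, -0.5]
width: -0.001
grip_force: 0.0
```

Emit:
{"fn": "play_rows", "kwargs": {
  "commands": [
    [0, 0, 0.1, 0, 0, 0],
    [0, 0, 0, 0, 0, 0],
    [0, 0, 0, 0, 0, 0]
  ]
}}

```text
time: 9.83
tool_pos: [0.4859, 0.0186, 0.1502]
tcp_rot: [3.134, -0.215, -0.001]
wrist_force: [0.0, -0.3, 0.3]
width: -0.002
grip_force: 0.0
```

Emit:
{"fn": "play_rows", "kwargs": {
  "commands": [
    [0, 0, 0.1, 0, 0, 0],
    [0, 0, 0, 0, 0, 0],
    [0, 0, 0, 0, 0, 0]
  ]
}}

```text
time: 10.08
tool_pos: [0.4861, 0.0185, 0.1494]
tcp_rot: [3.134, -0.215, -0.0]
wrist_force: [-0.6, -0.1, -0.5]
width: 0.001
grip_force: 0.0
```

Emit:
{"fn": "play_rows", "kwargs": {
  "commands": [
    [0, 0, 0.1, 0, 0, 0],
    [0, 0, 0, 0, 0, 0],
    [0, 0, 0, 0, 0, 0]
  ]
}}

```text
time: 10.33
tool_pos: [0.4861, 0.0186, 0.1483]
tcp_rot: [-3.134, 0.215, 0.0]
wrist_force: [0.5, 0.0, 0.3]
width: 0.001
grip_force: 0.0
```

Emit:
{"fn": "play_rows", "kwargs": {
  "commands": [
    [0, 0, 0.1, 0, 0, 0],
    [0, 0, 0, 0, 0, 0],
    [0, 0, 0, 0, 0, 0]
  ]
}}

```text
time: 10.58
tool_pos: [0.4861, 0.0186, 0.1473]
tcp_rot: [-3.134, 0.215, 0.0]
wrist_force: [0.2, 0.0, 0.5]
width: 0.005
grip_force: 0.0
```

Emit:
{"fn": "play_rows", "kwargs": {
  "commands": [
    [0, 0, 0.1, 0, 0, 0],
    [0, 0, 0, 0, 0, 0],
    [0, 0, 0, 0, 0, 0]
  ]
}}

```text
time: 10.83
tool_pos: [0.4861, 0.0186, 0.1463]
tcp_rot: [3.134, -0.215, -0.0]
wrist_force: [0.1, 0.2, -0.1]
width: 0.004
grip_force: 0.0
```

Emit:
{"fn": "play_rows", "kwargs": {
  "commands": [
    [0, 0, 0.1, 0, 0, 0],
    [0, 0, 0, 0, 0, 0]
  ]
}}

```text
time: 11.0
tool_pos: [0.4861, 0.0186, 0.1452]
tcp_rot: [-3.134, 0.215, 0.0]
wrist_force: [-1.2, -0.2, -0.1]
width: -0.004
grip_force: 0.0
```

Emit:
{"fn": "play_rows", "kwargs": {
  "commands": [
    [0, 0, 0.1, 0, 0, 0],
    [0, 0, 0, 0, 0, 0]
  ]
}}

```text
time: 11.17
tool_pos: [0.486, 0.0186, 0.1442]
tcp_rot: [3.134, -0.215, -0.0]
wrist_force: [-1.1, -0.4, -0.2]
width: 0.002
grip_force: 0.0
```

Emit:
{"fn": "play_rows", "kwargs": {
  "commands": [
    [0, 0, 0.1, 0, 0, 0],
    [0, 0, 0, 0, 0, 0]
  ]
}}

```text
time: 11.33
tool_pos: [0.486, 0.0186, 0.1432]
tcp_rot: [3.134, -0.215, -0.001]
wrist_force: [-0.2, 0.1, -1.2]
width: 0.0
grip_force: 0.0
```

```bash
python3 - <<'E'
from fit import *
import cv2
print([a for a in dir(bot) if a[0]!='_'],bot.grip_point_offset)
s=sensors.read_state();print(s["tool_pos"],s["wrist_force"],s["joint_torque"].round(2))
im=optics.read_camera("scene");cv2.imwrite("pics/s6.png",im[:,:,::-1])
g=im.mean(2).astype(int); print("cols 340..384 rows 225..265")
for r in range(226,268,2):print(r,g[r,340:386:2])
print(proj("scene",[s["tool_pos"],s["tool_pos"]+[0,0,.015],[.486,.018,.162]]))
E
```

```text
['MotionError', 'grip_point_offset'] -0.0187
[0.48602096 0.01857345 0.14315186] [-0.20179082  0.12678784 -1.16282645] [ 0.000e+00 -3.225e+01 -3.464e+01  0.000e+00 -3.000e-02  0.000e+00]
cols 340..384 rows 225..265
226 [214 177 129  73  52  52  52  48  52  51  55  61  73  77 164 162 113 107
 108 100 108 108  73]
228 [216 217 214 201  94  46  49  50  52  51  83  90  75  80 159 176 148 106
 107 108 106 107 108]
230 [185 214 216 215 110  54  50  51  50  53  85  93  75  86 106 103 106 107
 106 106 111 110 107]
232 [160 212 216 214 104  48  53  47  48  54  85  95  75  83  92 108 108 107
 103 105 103 105 108]
234 [217 220 219 215 104  55  53  53  51  53  89  92  70  86 101 107 109 107
 106 105 105 105 106]
236 [218 219 220 211  98  52  52  51  49  57  91  93  69  94 108 107 107 109
 110 108 107 104 103]
238 [215 215 203 107  53  52  49  51  51  53  94  93  67  91 106 107 107 104
 107 107 107 107 105]
240 [215 198 104  58  59  51  53  50  53  58  97  89  64  90 104 110 107 109
 109 108 107 107 109]
242 [171  78  61  99  87  54  55  53  49  56  92  93  64  96 105 108 105 107
 109 108 105 104 
[... 580 characters left out ...]
9  94 107 109 109]
256 [157  66  98 111  90  95  80  53  45  45  46  43  41  44  46  50  52  50
  95 107 107 108 105]
258 [ 92 131 112  84  58  97 108  91  77  48  45  39  45  49  43  40  51  94
 107 103 105 106 103]
260 [166 122  91  59  97 112  82  58  98  98  76  53  43  43  46  55  97 107
 105 105 103 102  99]
262 [110 111 107 104 111 103  69  97 109  90  73  97  77  47  59  99 105 107
 108 109 100  98 102]
264 [109 109 109 110 109 108 105 109 107  88  88 110 105 101 105 107 107 109
 105 103  98 105 112]
266 [110 110 111 111 111 111 111 110 106 109 112 112 108 110 109 106 106 105
 104 100 106 110 111]
[[357.00322181 254.32873772]
 [357.30482872 245.96312278]
 [357.59377398 243.55363037]]
```

Emit:
{"fn": "play_rows", "kwargs": {
  "commands": [
    [0, 0, 0.1, 0, 0, 0],
    [0, 0, 0, 0, 0, 0],
    [0, 0, 0, 0, 0, 0]
  ]
}}

```text
time: 11.63
tool_pos: [0.4861, 0.0186, 0.1423]
tcp_rot: [-3.134, 0.215, 0.0]
wrist_force: [0.1, -0.7, -0.5]
width: -0.002
grip_force: 0.0
```

Emit:
{"fn": "play_rows", "kwargs": {
  "commands": [
    [0, 0, 0.1, 0, 0, 0],
    [0, 0, 0, 0, 0, 0],
    [0, 0, 0, 0, 0, 0]
  ]
}}

```text
time: 11.88
tool_pos: [0.4861, 0.0186, 0.1414]
tcp_rot: [3.134, -0.215, -0.0]
wrist_force: [0.4, -0.4, -0.3]
width: -0.001
grip_force: 0.0
```

Emit:
{"fn": "play_rows", "kwargs": {
  "commands": [
    [0, 0, 0.1, 0, 0, 0],
    [0, 0, 0, 0, 0, 0],
    [0, 0, 0, 0, 0, 0]
  ]
}}

```text
time: 12.13
tool_pos: [0.4866, 0.0185, 0.1412]
tcp_rot: [3.134, -0.215, 0.002]
wrist_force: [-0.6, -0.3, 6.2]
width: 0.005
grip_force: 2.5
```

Emit:
{"fn": "play_rows", "kwargs": {
  "commands": [
    [0, 0, 0.1, 0, 0, 0],
    [0, 0, 0, 0, 0, 0],
    [0, 0, 0, 0, 0, 0]
  ]
}}

```text
time: 12.38
tool_pos: [0.4873, 0.0185, 0.1411]
tcp_rot: [3.134, -0.215, 0.004]
wrist_force: [-2.4, 0.0, 8.4]
width: -0.002
grip_force: 4.5
```

```bash
python3 - <<'E'
from fit import *
import cv2
s=sensors.read_state();print(s["tool_pos"],s["wrist_force"],s["joint_torque"].round(2))
im=optics.read_camera("side");cv2.imwrite("pics/s7.png",im[:,:,::-1])
g=im.mean(2).astype(int); print("side cols 326..362 rows 208..238")
for r in range(206,240,1):print(r,g[r,326:364:2])
print(proj("side",[s["tool_pos"],s["tool_pos"]+[0,0,.015],[.486,.018,.162]]))
g=optics.read_camera("scene").mean(2).astype(int)
for r in range(240,256):print(r,g[r,344:376:2])
E
```

```text
[0.48731204 0.01845843 0.14113094] [-2.35795542e+00  5.56667400e-03  8.38353831e+00] [  0.17 -28.01 -30.92   0.14  -0.64   0.  ]
side cols 326..362 rows 208..238
206 [176 177 178 207  46  32  39  40  49  99  98  82  32  25 123 134 135 136
 129]
207 [229 230 229 238 111  45  33  39  56  99  95  80  29  89 131 137 136 136
 130]
208 [242 242 243 250 134  61  38  38  63  97  97  85  47 146 143 140 138 140
 128]
209 [238 240 240 244 164  38  41  42  64  94  98  81  66 140 144 138 140 143
 128]
210 [239 239 237 242 205  24  65  63  78 128  93  85  53 108 139 139 136 139
 126]
211 [237 237 236 242 205  27  81  83  97 161 124  92  78  87 141 136 139 137
 125]
212 [236 237 240 232 189  39  72  71  93 152 157  89  70  71 143 139 140 138
 127]
213 [238 239 231 181 141  53  58  62 109 160 162 119  35  43 145 140 139 140
 128]
214 [237 240 197 131 147  48  74  78 122 173 169 151  67  59 133 143 137 143
 126]
215 [236 243 180 137 147  48  87  91 123 172 167 155  84  90 129 137 138 137
 123]
216 [237 229 126 140 148  40  82  85 129 162 164 161  80  84 119 138 137 139
 124]
217 [237 219 132 142 148 
[... 2375 characters left out ...]
102 106 107 106]
246 [ 91  56  44  50  61  65  70  90  94 104 126 114  81  97 104 109]
247 [ 78  47  48  48  48  61  81  93 101 121 126  87  53  71  95 107]
248 [ 60  49  48  48  50  47  64  87 115 127 101  58  39  46  68  96]
249 [ 50  47  49  45  47  46  49  89 130 120  70  44  44  43  44  66]
250 [ 50  48  52  46  48  49  45  90 130  97  51  45  46  60  51  49]
251 [ 57  47  46  44  47  42  47  68 113  66  43  44  45  64  74  47]
252 [78 54 48 48 45 49 48 50 74 47 44 40 45 54 98 67]
253 [ 89  77  55  45  43  44  46  47  46  45  44  45  45  52 105  74]
254 [ 77 100  75  52  46  43  45  45  42  45  40  44  44  49  98  58]
255 [ 77 109 100  75  54  47  48  48  43  40  43  41  45  48  75  45]
```

Contact at last: 8 N upward with the reported TCP at z=0.141. I roll forward gently.

Emit:
{"fn": "play_rows", "kwargs": {
  "commands": [
    [0.15, 0, 0, 0, 0, 0],
    [0.15, 0, 0, 0, 0, 0],
    [0.15, 0, 0, 0, 0, 0],
    [0.15, 0, 0, 0, 0, 0],
    [0, 0, 0, 0, 0, 0]
  ]
}}

```text
time: 12.9
tool_pos: [0.4937, 0.0176, 0.1412]
tcp_rot: [3.134, -0.215, 0.005]
wrist_force: [-0.9, -0.9, 8.8]
width: 0.003
grip_force: 4.4
```

```bash
cat > bar.py <<'E'
from fit import *
import cv2
th=[.5661,-.0405,-.1373]
s=sensors.read_state();print(s["time"],s["tool_pos"],s["wrist_force"])
for n in("scene","side"):
    im=optics.read_camera(n); g=im.mean(2)
    # sample brightness along wheel rim at the +y half (y offset +5 mm of mid-width), angle from lever side to slot side
    a=np.arange(-.9,.95,.1)
    for dy in (.004,.006):
        P=world(th,np.c_[-.088+.02*np.sin(a),np.full(len(a),.047+dy),.142+.02*np.cos(a)])
        u=proj(n,P).astype(np.float32); v=cv2.remap(g.astype(np.float32),u[:,:1],u[:,1:],cv2.INTER_LINEAR).ravel()
        print(n,dy,dict(zip(a.round(1).tolist(),v.astype(int).tolist())))
E
python3 bar.py
```

```text
12.9 [0.49365208 0.01758938 0.14118138] [-0.85009542 -0.88984618  8.82323402]
scene 0.004 {-0.9: 42, -0.8: 43, -0.7: 44, -0.6: 43, -0.5: 46, -0.4: 43, -0.3: 60, -0.2: 110, -0.1: 122, -0.0: 104, 0.1: 96, 0.2: 90, 0.3: 71, 0.4: 62, 0.5: 59, 0.6: 64, 0.7: 64, 0.8: 61, 0.9: 61}
scene 0.006 {-0.9: 43, -0.8: 45, -0.7: 45, -0.6: 43, -0.5: 45, -0.4: 46, -0.3: 62, -0.2: 113, -0.1: 122, -0.0: 103, 0.1: 91, 0.2: 86, 0.3: 73, 0.4: 65, 0.5: 59, 0.6: 56, 0.7: 54, 0.8: 58, 0.9: 58}
side 0.004 {-0.9: 117, -0.8: 121, -0.7: 32, -0.6: 21, -0.5: 19, -0.4: 25, -0.3: 27, -0.2: 27, -0.1: 85, -0.0: 123, 0.1: 83, 0.2: 25, 0.3: 34, 0.4: 36, 0.5: 35, 0.6: 33, 0.7: 32, 0.8: 37, 0.9: 38}
side 0.006 {-0.9: 89, -0.8: 72, -0.7: 32, -0.6: 25, -0.5: 22, -0.4: 24, -0.3: 24, -0.2: 25, -0.1: 97, -0.0: 149, 0.1: 107, 0.2: 27, 0.3: 33, 0.4: 35, 0.5: 29, 0.6: 28, 0.7: 30, 0.8: 27, 0.9: 23}
```

It rolls: the bar has moved from about -0.4 to -0.05 rad. I continue.

Emit:
{"fn": "play_rows", "kwargs": {
  "commands": [
    [0.15, 0, 0, 0, 0, 0],
    [0.15, 0, 0, 0, 0, 0],
    [0.15, 0, 0, 0, 0, 0],
    [0.15, 0, 0, 0, 0, 0],
    [0, 0, 0, 0, 0, 0]
  ]
}}

```text
time: 13.42
tool_pos: [0.4997, 0.0167, 0.1407]
tcp_rot: [3.134, -0.215, 0.005]
wrist_force: [1.0, -0.4, 5.3]
width: -0.002
grip_force: 3.0
```

```bash
python3 bar.py
```

```text
13.4167 [0.49969489 0.01670126 0.14072508] [ 1.01277743 -0.37027455  5.25202211]
scene 0.004 {-0.9: 43, -0.8: 45, -0.7: 43, -0.6: 47, -0.5: 46, -0.4: 44, -0.3: 45, -0.2: 44, -0.1: 44, -0.0: 74, 0.1: 113, 0.2: 118, 0.3: 105, 0.4: 96, 0.5: 92, 0.6: 84, 0.7: 73, 0.8: 66, 0.9: 64}
scene 0.006 {-0.9: 43, -0.8: 46, -0.7: 45, -0.6: 44, -0.5: 43, -0.4: 45, -0.3: 44, -0.2: 45, -0.1: 46, -0.0: 71, 0.1: 109, 0.2: 118, 0.3: 107, 0.4: 92, 0.5: 75, 0.6: 62, 0.7: 57, 0.8: 61, 0.9: 63}
side 0.004 {-0.9: 121, -0.8: 123, -0.7: 29, -0.6: 17, -0.5: 23, -0.4: 23, -0.3: 27, -0.2: 20, -0.1: 21, -0.0: 21, 0.1: 22, 0.2: 124, 0.3: 141, 0.4: 87, 0.5: 48, 0.6: 33, 0.7: 35, 0.8: 30, 0.9: 27}
side 0.006 {-0.9: 103, -0.8: 84, -0.7: 30, -0.6: 17, -0.5: 21, -0.4: 22, -0.3: 24, -0.2: 24, -0.1: 23, -0.0: 24, 0.1: 15, 0.2: 137, 0.3: 161, 0.4: 101, 0.5: 47, 0.6: 30, 0.7: 31, 0.8: 21, 0.9: 20}
```

The bar is at about +0.25 rad and the tip is running off the wheel. I lift, go back and take a second stroke.

Emit:
{"fn": "play_rows", "kwargs": {
  "commands": [
    [0, 0, -0.8, 0, 0, 0],
    [-0.9, 0, 0, 0, 0, 0],
    [-0.9, 0, 0, 0, 0, 0],
    [0, 0, 0, 0, 0, 0],
    [0, 0, 0.5, 0, 0, 0]
  ]
}}

```text
time: 13.93
tool_pos: [0.4798, 0.0195, 0.1426]
tcp_rot: [-3.134, 0.215, -0.002]
wrist_force: [0.4, 0.2, 0.2]
width: 0.002
grip_force: 0.0
```

Emit:
{"fn": "play_rows", "kwargs": {
  "commands": [
    [0, 0, 0.1, 0, 0, 0],
    [0, 0, 0.1, 0, 0, 0],
    [0, 0, 0.1, 0, 0, 0],
    [0, 0, 0.05, 0, 0, 0],
    [0, 0, 0, 0, 0, 0]
  ]
}}

```text
time: 14.35
tool_pos: [0.4821, 0.0192, 0.1411]
tcp_rot: [3.134, -0.215, 0.006]
wrist_force: [-2.5, -0.9, 11.8]
width: 0.001
grip_force: 6.1
```

Emit:
{"fn": "play_rows", "kwargs": {
  "commands": [
    [0.15, 0, 0, 0, 0, 0],
    [0.15, 0, 0, 0, 0, 0],
    [0.15, 0, 0, 0, 0, 0],
    [0.15, 0, 0, 0, 0, 0],
    [0, 0, 0, 0, 0, 0]
  ]
}}

```text
time: 14.77
tool_pos: [0.4881, 0.0184, 0.1411]
tcp_rot: [3.134, -0.215, 0.006]
wrist_force: [-1.6, -0.2, 10.5]
width: -0.002
grip_force: 5.6
```

```bash
python3 bar.py
```

```text
14.7667 [0.48811766 0.01838119 0.14107169] [-1.6121977  -0.19953971 10.46440184]
scene 0.004 {-0.9: 43, -0.8: 43, -0.7: 44, -0.6: 43, -0.5: 41, -0.4: 46, -0.3: 68, -0.2: 92, -0.1: 91, -0.0: 68, 0.1: 54, 0.2: 52, 0.3: 54, 0.4: 58, 0.5: 70, 0.6: 89, 0.7: 98, 0.8: 99, 0.9: 89}
scene 0.006 {-0.9: 44, -0.8: 42, -0.7: 45, -0.6: 43, -0.5: 45, -0.4: 44, -0.3: 68, -0.2: 88, -0.1: 85, -0.0: 71, 0.1: 61, 0.2: 60, 0.3: 61, 0.4: 72, 0.5: 94, 0.6: 107, 0.7: 104, 0.8: 86, 0.9: 68}
side 0.004 {-0.9: 85, -0.8: 62, -0.7: 21, -0.6: 22, -0.5: 24, -0.4: 60, -0.3: 108, -0.2: 88, -0.1: 40, -0.0: 36, 0.1: 37, 0.2: 40, 0.3: 41, 0.4: 31, 0.5: 51, 0.6: 99, 0.7: 140, 0.8: 151, 0.9: 112}
side 0.006 {-0.9: 75, -0.8: 10, -0.7: 23, -0.6: 22, -0.5: 25, -0.4: 44, -0.3: 90, -0.2: 87, -0.1: 41, -0.0: 35, 0.1: 37, 0.2: 36, 0.3: 34, 0.4: 29, 0.5: 46, 0.6: 101, 0.7: 149, 0.8: 147, 0.9: 83}
```

Emit:
{"fn": "play_rows", "kwargs": {
  "commands": [
    [0.15, 0, 0, 0, 0, 0],
    [0.15, 0, 0, 0, 0, 0],
    [0.15, 0, 0, 0, 0, 0],
    [0.15, 0, 0, 0, 0, 0]
  ]
}}

```text
time: 15.2
tool_pos: [0.4891, 0.0182, 0.1408]
tcp_rot: [-3.134, 0.215, 0.011]
wrist_force: [-13.8, 2.0, 22.3]
width: -0.0
grip_force: 11.0
```

Emit:
{"fn": "play_rows", "kwargs": {
  "commands": [
    [0.15, 0, 0, 0, 0, 0],
    [0.15, 0, 0, 0, 0, 0],
    [0.1, 0, 0, 0, 0, 0]
  ]
}}

```text
time: 15.45
tool_pos: [0.4952, 0.0175, 0.1404]
tcp_rot: [-3.134, 0.215, 0.004]
wrist_force: [-9.8, 1.8, 16.0]
width: -0.0
grip_force: 7.9
```

Emit:
{"fn": "play_rows", "kwargs": {
  "commands": [
    [0, 0, -1.5, 0, 0, 0],
    [0, 0, -3, 0, 0, 0],
    [0, 0, -3, 0, 0, 0],
    [-3, 0, -1, 0, 0, 0],
    [-3, 0, 0, 0, 0, 0]
  ]
}}

```text
time: 15.87
tool_pos: [0.4393, 0.0253, 0.2274]
tcp_rot: [-3.134, 0.216, -0.01]
wrist_force: [-0.1, 0.2, 0.1]
width: 0.003
grip_force: 0.0
```

Emit:
{"fn": "play_rows", "kwargs": {
  "commands": [
    [-3, 0, 0, 0, 0, 0],
    [-1, 0, 0, 0, 0, 0],
    [0, 0, 0, 0, 0, 0],
    [0, 0, 0, 0, 0, 0]
  ]
}}

```text
time: 16.2
tool_pos: [0.3973, 0.0309, 0.2238]
tcp_rot: [3.134, -0.215, 0.002]
wrist_force: [-0.2, 0.8, -0.2]
width: 0.001
grip_force: 0.0
```

```bash
python3 bar.py; python3 - <<'E'
from fit import *
import cv2
th=[.5661,-.0405,-.1373]; a=np.arange(-.9,.95,.1)
P=world(th,np.c_[-.088+.02*np.sin(a),np.full(len(a),-.047),.142+.02*np.cos(a)])
u=proj("scene",P).astype(np.float32)
for im in(cv2.imread("pics/scene0.png"),optics.read_camera("scene")):
    print("narrow",cv2.remap(im.mean(2).astype(np.float32),u[:,:1],u[:,1:],cv2.INTER_LINEAR).ravel().astype(int))
E
```

```text
16.2 [0.39727752 0.03087966 0.22376636] [-0.24949063  0.78211262 -0.16014059]
scene 0.004 {-0.9: 58, -0.8: 56, -0.7: 60, -0.6: 62, -0.5: 61, -0.4: 61, -0.3: 60, -0.2: 61, -0.1: 60, -0.0: 62, 0.1: 62, 0.2: 62, 0.3: 76, 0.4: 128, 0.5: 180, 0.6: 204, 0.7: 194, 0.8: 174, 0.9: 145}
scene 0.006 {-0.9: 59, -0.8: 57, -0.7: 60, -0.6: 61, -0.5: 61, -0.4: 62, -0.3: 60, -0.2: 61, -0.1: 60, -0.0: 63, 0.1: 61, 0.2: 60, 0.3: 80, 0.4: 131, 0.5: 176, 0.6: 191, 0.7: 180, 0.8: 129, 0.9: 87}
side 0.004 {-0.9: 88, -0.8: 73, -0.7: 44, -0.6: 37, -0.5: 42, -0.4: 41, -0.3: 38, -0.2: 43, -0.1: 47, -0.0: 41, 0.1: 48, 0.2: 38, 0.3: 40, 0.4: 39, 0.5: 57, 0.6: 145, 0.7: 235, 0.8: 253, 0.9: 232}
side 0.006 {-0.9: 78, -0.8: 36, -0.7: 41, -0.6: 37, -0.5: 42, -0.4: 42, -0.3: 39, -0.2: 44, -0.1: 44, -0.0: 41, 0.1: 43, 0.2: 42, 0.3: 47, 0.4: 39, 0.5: 53, 0.6: 139, 0.7: 228, 0.8: 242, 0.9: 160}
narrow [ 51  52  52  54  54  54  55  60 129 204 197 131  75  58  55  59  73  79
  82]
narrow [ 56  52  50  54  56  54  56  57 134 212 203 135  77  59  57  60  75  83
  86]
```

The force rose sharply at the stop, the bar stands about 0.6-0.7 rad on the slot side, and the narrow wheel is unchanged. The arm is clear, so I hand in.

```bash
python3 -c "
from workcell import order
print(order.finish_job())"
```

```text
the job is handed in; nothing more can be done
None
```

The wide slot's thumbwheel is rolled to its darkest stop (sharp force rise there; bar about 0.6–0.7 rad past the crest in both cameras), the narrow wheel's bar is unmoved, and I handed the job in at about 16 s with the arm clear; no verdict came back.

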